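# Shift the welding positioner into third gear

### The job

Put the welding positioner into third gear: with the fingertips, push the yellow ball of its gearstick to the middle of its lane, across the H-shaped gate to the right-hand lane, and then forward (away from the robot), fully home in the slot marked with three dots. Push it gently and do not grip the stick or lift its ball; leave the ceramic nozzle, the spray can and the welding square where they stand. Finish with the robot clear of everything.

Things in the scene. Friction and masses are not known exactly. Their poses are not given: they have to be found in the camera images.
- console: Fixed red gear housing of a bench welding positioner, 240 x 220 mm (x, y), red top at 88 mm. Origin on the table under the middle of its H gate; x axis forward (away from the robot), y axis left; turned in yaw by up to 0.45 rad. A round steel turntable (radius 105 mm, 104 mm high, with a flange up to 144 mm) stands 225 mm forward of the origin.
- gate (a point): Middle of the black gate plate (150 x 150 mm), on its top, 100 mm above the table. H-shaped opening: slot 1 left-forward, 2 left-back, 3 right-forward, 4 right-back, each with that many white dots beyond its end. Two aluminium tongues, 16 mm wide, on the middle line leave a crossway 18 mm wide in x between the lanes.
- knob_center (a point): Centre of the yellow ball (diameter 40 mm) on the gearstick, about 180 mm above the table; below it a collar (19 mm, to 32 mm below the centre) and a steel stick (10 mm). The stick tilts about a pivot 20 mm above the console's origin, 160 mm from the ball's centre. It starts anywhere along the left lane and stays where it is left; about 3 N moves it.
- cross (a joint): Sideways tilt of the gearstick, rad: -0.21 (left lane, ball 33 mm to console +y) to +0.21 (right lane, ball 33 mm to console -y). The ball's console y is -160 mm x sin(cross) x cos(stick). The stick can change lanes only where joint stick is within about 0.05 of 0.
- stick (a joint): Forward tilt of the gearstick, rad: -0.26 (fully back) to +0.26 (fully forward); 0 is the crossway. The ball's console x is 160 mm x sin(stick), so 41 mm at either end.
- knob (a joint): How far the ball has been pulled up along the stick, m: 0 at rest, up to 0.015 against a spring that needs 9 N to start. It is to stay down.
- nozzle_center (a point): Middle (half-way up) of a loose pink ceramic torch nozzle, 26 mm across, 44 mm tall, standing on the red top at the housing's near left corner. Leave it.
- spray_center (a point): Middle (half-way up) of a loose blue spray can, 52 mm across, 150 mm tall, standing on the table to the right of the housing. Leave it.
- square_center (a point): Middle (half-way up) of a loose orange magnetic welding square, L-shaped, 90 x 18 mm, 90 mm tall, standing on the table to the left of the housing. Leave it.

How it is judged:
By the outcome, as a careful person would: the job done as asked, in the order asked, and still so for the second after the job is handed in, with the robot touching nothing.
It also fails if it takes over 64 s, if anything falls off the work surface, if the arm or the gripper's body presses on something with over 40 N, if the wrist force passes 120 N, or if a joint passes its speed limit or range.

### The arm

A 6-joint arm with a two-finger parallel gripper is mounted at the origin on the work surface. World frame = base frame: x ahead of the robot, y to its left, z up, the work surface at z = 0. Lengths are in m, angles in rad, forces in N, time in s.
With the tool pointing down it reaches from about 0.375 to 0.975 m from the base axis. Payload 3.8 kg.
Tool frame: the origin (TCP) lies midway between the tips of the shut fingers; the grasp point (between the pads) lies 19 mm behind it; z points along the fingers, y is the line along which they close (so a half turn about z gives the same grasp; the last joint's range is limited). The gripper opens to 85 mm and grips with 20 to 120 N. Pads are 22 mm wide; open, the fingers measure 114 mm over their backs; the gripper's body (76 mm by 85 mm) begins 54 mm behind the grasp point. The pads swing forward as they close: fully open they stand 13 mm farther back than shut.
Start: joints at [-1.194, 0.264, 1.604, -0, 1.274, -0.037], TCP at [0.271, -0.618, 0.231] pointing down, gripper open.
Joint ranges: [-2.63, 2.63], [-0.94, 2.18], [0.31, 2.57], [-1.31, 4.45], [0, 2.66], [-2.55, 2.55]. Speed limits (rad/s): [2.57, 2.57, 3.14, 3.14, 3.14, 3.14].

### API

Orientations are given as a rotation vector (axis times angle).
In Python, from workcell import bot gives the robot as it stands.
- The arm moves only by the tool step_arm, never from a script. Its argument "motion" is a list of rows, each a list of 5 numbers: the finger opening in cm, from 0 to 8.54, then the shift along the tool's x, y, z in cm, then the turn about the tool's z in degrees. In form: [[claw, dx, dy, dz, twist], ...]. A call has 1 to 20 rows; each row is the pose to reach, as a shift and turn from the pose commanded when the call began, along the tool's axes at that moment; what a row does not reach only later rows make up. A row lasts 1/10 s, in which the tool goes at most 50 mm and 8.59 degrees, less where a joint would pass 70% of its speed; a pose out of reach is approached as far as the arm can. A call with a gripper value outside its range is refused whole. The fingers move at their own pace and stop on an object; "force" is the grip in N (left out, the last holds). Time passes only in rows, so rows that repeat a pose let the fingers close. It gives the time, the measured TCP pose, the force, the opening and the grip force at its end, in the units of the state.
- bot.read_state(): the state, without advancing time (a new reading comes with each control period).
- bot.read_camera(name): name is "scene" or "top" or "wrist"; returns (picture, depth): 480x640x3 uint8, red, green, blue; 480x640 float32, m along the optical axis (not along the pixel's ray), 0 where there is no reading.
- bot.calibration(name): a dict with "mtx" (3x3 intrinsics, pixels), "origin" and "orientation" of the camera in the world; the wrist camera has in their place "T_tool_cam" (4x4, takes a point from camera to tool coordinates, whose origin is the TCP and whose axes are the flange's). Camera axes: x right, y up, looking along -z (the intrinsics and any distortion apply to the point x, -y, -z); pixel columns grow to the right and rows downward; lengths in m; the calibration is good to about 2 mm. A picture is of the moment at which its call begins: read the wrist's pose just before it. calibration takes no time and is no camera call.
- bot.finish_job(): hands the job in; it is judged then, once.
The state is a dict: "time": time; "q": joint angles; "joint_vel": joint speeds; "joint_torque": joint torques, N m; "tool_pos": TCP position; "tcp_rot": TCP orientation; "wrist_force": force on the tool from outside, world axes, zero at the start; "torque": the same for the moment, N m; "width": opening from 0.0 (shut) to 1.0 (fully open); "grip_force": force on a finger pad.
Only numpy, scipy, OpenCV 4.12 (cv2) and the standard library are available. Lean on these libraries where they do the work, as an engineer would, in place of code of your own. Each camera call takes 0.05 s, during which the arm holds its last target. There are 200 camera calls.

## Working session

There is one attempt and no reset: what is moved stays moved. The work goes in short steps, Python scripts to look and compute and a tool call to move; the robot and the scene stay as the last step left them, time stands still between calls to the robot, and variables do not carry over. Pictures are saved under pics/ and viewed, at most 10 in all, crops included, and the job is handed in when it is done.

Besides the shell and the picture viewer there is one more tool, called after "Call:" as a command line: name --pt "numbers of a row" for each row, then --argument value for the rest. step_arm: Moves the arm, as the interface text tells. Its arguments: {"type":"object","properties":{"motion":{"type":"array","items":{"type":"array","items":{"type":"number"}}},"force":{"type":"number"}},"required":["motion"]}

```bash
mkdir -p pics; ls; python3 - <<'E'
from workcell import bot
import cv2
s=bot.read_state();print(s['time'],s['tool_pos'],s['tcp_rot'],s['width'])
for n in('top','scene'):
    p,d=bot.read_camera(n);cv2.imwrite(f'pics/{n}0.png',p[:,:,::-1])
    c=bot.calibration(n);print(n,{k:v.tolist() if hasattr(v,'tolist') else v for k,v in c.items()})
print(bot.calibration('wrist'))
E
```

```text
pics
0.0 [ 0.27113007 -0.61735685  0.22994122] [-3.07243965e+00 -6.44855279e-01  6.05056061e-04] 1.001461567149721
top {'mtx': [[515.887150900196, 0.0, 321.61880393486507], [0.0, 515.887150900196, 235.96624492798944], [0.0, 0.0, 1.0]], 'origin': [0.4131756452570302, 0.07096582136653004, 1.1412346143462946], 'orientation': [0.09206736354911803, -0.09075643854343592, -1.5598718748112008]}
scene {'mtx': [[606.7681332473512, 0.0, 320.8241970576744], [0.0, 606.7681332473512, 237.52368656723664], [0.0, 0.0, 1.0]], 'origin': [0.8175652979644576, -0.35823772279588295, 0.9957909170732032], 'orientation': [0.4980666931243822, 0.14864131958793927, 0.5801732132118981]}
{'mtx': array([[351.16749894,   0.        , 320.66058365],
       [  0.        , 351.16749894, 238.88662689],
       [  0.        ,   0.        ,   1.        ]]), 'T_tool_cam': array([[ 2.84701733e-04,  9.62984606e-01,  2.69556241e-01,
         6.66790300e-02],
       [ 9.99999954e-01, -3.03196889e-04,  2.69784782e-05,
        -5.95562327e-04],
       [ 1.07708473e-04,  2.69556221e-01, -9.62984648e-01,
        -1.44311690e-01],
       [ 0.00000000e+00,  0.00000000e+00,  0.00000000e+00,
         1.00000000e+00]])}
```

View pics/top0.png

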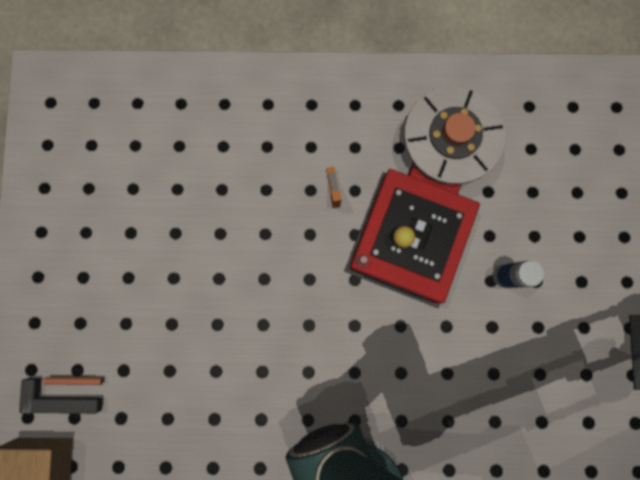

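View pics/scene0.png

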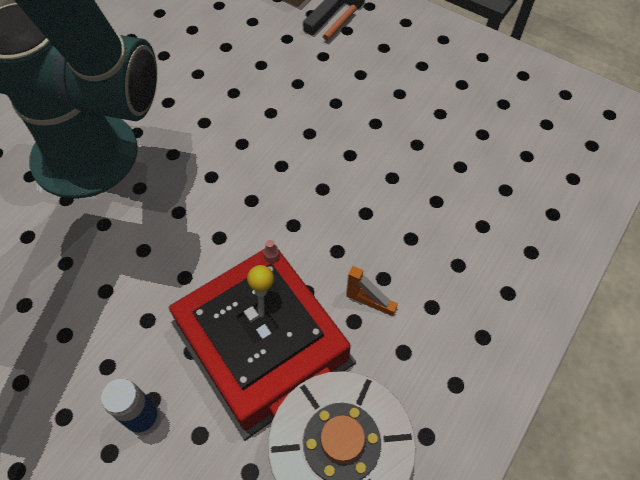

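The top view shows the ball at about (404,237), the gate screws at (398,192), (459,215), (437,276) and (376,252), and the turntable at (456,135). The scene view shows the ball at (260,278). I'll turn these pixels into positions.

```bash
cat >h.py <<'E'
from workcell import bot
import cv2,numpy as np
from scipy.spatial.transform import Rotation as R
def cam(n,s=None):
    c=bot.calibration(n)
    if n!='wrist': return c['mtx'],np.array(c['origin']),R.from_rotvec(c['orientation']).as_matrix()
    T=np.eye(4);T[:3,:3]=R.from_rotvec(s['tcp_rot']).as_matrix();T[:3,3]=s['tool_pos'];T=T@c['T_tool_cam']
    return c['mtx'],T[:3,3],T[:3,:3]
def ray(C,px):
    K,o,Rm=C;d=np.linalg.inv(K)@[px[0],px[1],1];return o,Rm@(d*[1,-1,-1])
def plane(C,px,z):
    o,d=ray(C,px);return o+d*(z-o[2])/d[2]
def cross(r1,r2):
    A=np.c_[r1[1],-r2[1]];t=np.linalg.lstsq(A,r2[0]-r1[0],rcond=None)[0]
    a,b=r1[0]+t[0]*r1[1],r2[0]+t[1]*r2[1];return (a+b)/2,np.linalg.norm(a-b)
def yellow(p):
    h=cv2.cvtColor(p,cv2.COLOR_RGB2HSV);m=cv2.inRange(h,(22,130,80),(35,255,255))
    cs=max(cv2.findContours(m,0,2)[0],key=cv2.contourArea);(x,y),r=cv2.minEnclosingCircle(cs);return (x,y),r
def blobs(p,box,lo=150):
    x0,y0,x1,y1=box;g=cv2.inRange(cv2.cvtColor(p,cv2.COLOR_RGB2HSV),(0,0,lo),(180,60,255))[y0:y1,x0:x1]
    n,_,st,c=cv2.connectedComponentsWithStats(g);return [(c[i]+[x0,y0],st[i,4]) for i in range(1,n) if 3<st[i,4]<400]
E
python3 - <<'E'
from h import *
np.set_printoptions(precision=4,suppress=True)
top=cv2.imread('pics/top0.png')[:,:,::-1].copy();sc=cv2.imread('pics/scene0.png')[:,:,::-1].copy()
T,S=cam('top'),cam('scene')
yt,ys=yellow(top),yellow(sc);print(yt,ys,cross(ray(T,yt[0]),ray(S,ys[0])))
for C,p,b in((T,top,(370,180,470,290)),(S,sc,(190,270,330,390))):
    for c,a in blobs(p,b,120):print(c,a,plane(C,c,.1))
h=cv2.cvtColor(top,cv2.COLOR_RGB2HSV);m=cv2.inRange(h,(0,150,60),(8,255,255));m[:160]=0
cs=max(cv2.findContours(m,0,2)[0],key=cv2.contourArea);print(cv2.minAreaRect(cs))
for c in cv2.boxPoints(cv2.minAreaRect(cs)):print(plane(T,c,.088))
E
```

```text
((403.9705810546875, 236.40756225585938), 10.592584609985352) ((259.9337463378906, 277.35540771484375), 13.201420783996582) (array([ 0.5262, -0.0826,  0.1787]), np.float64(0.0005554583433449587))
[372.3333 186.828 ] 93 [ 0.6377 -0.0309  0.1   ]
[456.1132 180.5283] 53 [ 0.6524 -0.2033  0.1   ]
[465.2653 191.0408] 98 [ 0.6306 -0.2217  0.1   ]
[398.5 192. ] 12 [ 0.6273 -0.0846  0.1   ]
[411.     207.2857] 7 [ 0.5958 -0.1099  0.1   ]
[433.2857 216.    ] 7 [ 0.5782 -0.1552  0.1   ]
[458.8182 215.1818] 11 [ 0.5803 -0.2073  0.1   ]
[439. 218.] 9 [ 0.5741 -0.1668  0.1   ]
[444.2857 220.    ] 7 [ 0.5701 -0.1775  0.1   ]
[420.2429 225.3286] 70 [ 0.5587 -0.1283  0.1   ]
[415.1304 242.5652] 46 [ 0.5233 -0.1175  0.1   ]
[392.8333 248.1667] 6 [ 0.5115 -0.0721  0.1   ]
[398.125 250.125] 8 [ 0.5076 -0.0828  0.1   ]
[375.5    251.7143] 14 [ 0.5039 -0.037   0.1   ]
[415.125 256.875] 8 [ 0.4942 -0.1171  0.1   ]
[421. 259.] 9 [ 0.49   -0.1289  0.1   ]
[426. 261.] 9 [ 0.486 -0.139  0.1  ]
[431.125 262.875] 8 [ 0.4823 -0.1493  0.1   ]
[436.7143 275.5   ] 14 [ 0.457  -0.1601  0.1   ]
[375.9155 287.0282] 71
[... 314 characters left out ...]
.1   ]
[216.     315.3333] 18 [ 0.4802 -0.1483  0.1   ]
[263.2906 330.8376] 117 [ 0.5575 -0.1273  0.1   ]
[315.4074 331.0741] 27 [ 0.6251 -0.0822  0.1   ]
[288.95 333.9 ] 20 [ 0.5936 -0.109   0.1   ]
[262.619  351.2381] 21 [ 0.5764 -0.1544  0.1   ]
[256.2105 355.3684] 19 [ 0.5722 -0.1651  0.1   ]
[250.     359.6667] 18 [ 0.5684 -0.1758  0.1   ]
[197.1544 377.9797] 395 [ 0.52   -0.2426  0.1   ]
[316.8677 382.4153] 378 [ 0.6724 -0.1479  0.1   ]
[243.     379.1714] 35 [ 0.578  -0.2057  0.1   ]
((416.65545654296875, 231.15444946289062), (100.12368774414062, 118.72444915771484), 20.85445785522461)
[0.4695 0.0165 0.088 ]
[ 0.7023 -0.0713  0.088 ]
[ 0.6282 -0.265   0.088 ]
[ 0.3991 -0.1731  0.088 ]
```

Call:
step_arm --pt "0 2.5 -2.7 0 3" --pt "0 5.1 -5.3 0 6" --pt "0 7.6 -8 0 9" --pt "0 10.2 -10.7 0 12" --pt "0 12.7 -13.4 0 15" --pt "0 15.3 -16 0 18" --pt "0 17.8 -18.7 0 21" --pt "0 20.4 -21.4 0 24" --pt "0 23 -24 0 27" --pt "0 25.5 -26.7 0 30" --pt "0 28 -29.4 0 33" --pt "0 30.6 -32 0 36" --pt "0 33.2 -34.7 0 39" --pt "0 35.7 -37.4 0 42" --pt "0 38.3 -40 0 44.7" --pt "0 40.8 -42.75 0 44.7" --pt "0 40.8 -42.75 0 44.7" --pt "0 40.8 -42.75 0 44.7" --force 20

```text
time: 1.9
tool_pos: [0.4728, -0.0619, 0.2308]
tcp_rot: [3.089, -0.568, -0.002]
wrist_force: [-0.2, 0.5, 0.3]
width: 0.001
grip_force: 0.0
```

```bash
cat >>h.py <<'E'
O=np.array([.541,-.1213]);yaw=-.367
f=np.array([np.cos(yaw),np.sin(yaw)]);l=np.array([-f[1],f[0]])
def con(p): d=np.array(p)[:2]-O;return np.array([d@f,d@l,p[2]])*1000
def status(name=None):
    s=bot.read_state();Rm=R.from_rotvec(s['tcp_rot']).as_matrix()
    print('t',round(s['time'],2),'tcp con mm',con(s['tool_pos']).round(1),'toolx yaw',np.arctan2(Rm[1,0],Rm[0,0]).round(4),'tilt',Rm[2,2].round(4),'F',s['wrist_force'].round(2),'w',round(s['width'],3),'q6',s['q'][5].round(2))
    for n in('wrist','scene','top'):
        p,d=bot.read_camera(n)
        try:(c,r)=yellow(p)
        except ValueError:print(n,'none');continue
        print(n,np.round(c,1),round(r,1),'ball@.176',con(plane(cam(n,s),c,.176)).round(1))
        if name and n in name:cv2.imwrite(f'pics/{name}.png',p[:,:,::-1])
E
python3 -c "from h import *;status('wrist1')"
```

```text
t 1.9 tcp con mm [-85.   31.  230.8] toolx yaw -0.3638 tilt -1.0 F [-0.19  0.48  0.32] w 0.001 q6 1.75
wrist [320.6 160.4] 37.2 ball@.176 [-28.9  30.5 176. ]
scene [260.1 277.6] 13.1 ball@.176 [-28.6  31.1 176. ]
top none
```

View pics/wrist1.png

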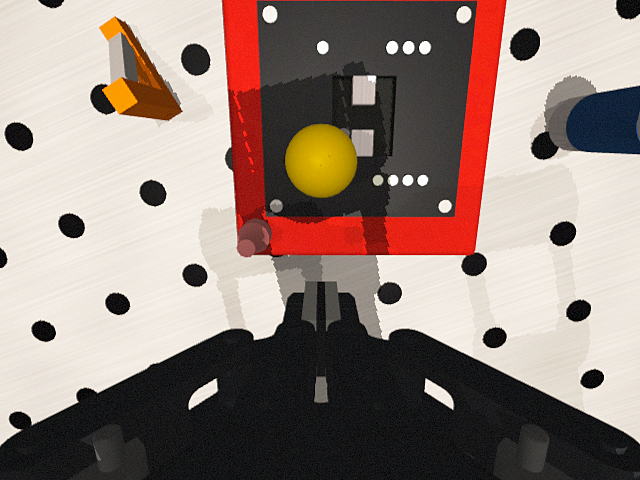

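The wrist view shows the shut fingertips at (320,290) lined up behind the ball at (321,160). The pink nozzle at (252,238) is lower and to the left. All three cameras agree, so I'll descend and push forward.

Call:
step_arm --pt "0 0 0 2.5 0" --pt "0 0 0 5 0" --pt "0 0 0 7.4 0" --pt "0 0 0 7.4 0" --pt "0 1 0 7.4 0" --pt "0 1.7 0 7.4 0" --pt "0 2.1 0 7.4 0" --pt "0 2.5 0 7.4 0" --pt "0 2.9 0 7.4 0" --pt "0 3.3 0 7.4 0" --pt "0 3.7 0 7.4 0" --pt "0 4.1 0 7.4 0" --pt "0 4.5 0 7.4 0" --pt "0 4.5 0 7.4 0" --pt "0 4.5 0 7.4 0"

```text
time: 3.55
tool_pos: [0.5154, -0.0788, 0.1572]
tcp_rot: [3.089, -0.572, 0.001]
wrist_force: [-1.0, 1.1, 1.8]
width: -0.002
grip_force: 0.8
```

```bash
python3 -c "from h import *;status('wrist2')"
```

```text
t 3.55 tcp con mm [-39.2  30.5 157.2] toolx yaw -0.3663 tilt -1.0 F [-1.01  1.12  1.78] w -0.002 q6 1.74
wrist [317.6 248.2] 55.2 ball@.176 [-11.3  31.  176. ]
scene [267.  286.4] 13.2 ball@.176 [-10.5  31.8 176. ]
top none
```

Call:
step_arm --pt "0 0.3 0 0 0" --pt "0 0.6 0 0 0" --pt "0 0.9 0 0 0" --pt "0 1.1 0 0 0" --pt "0 1.1 0 0 0" --pt "0 1.1 0 0 0"

```text
time: 4.3
tool_pos: [0.5255, -0.0827, 0.1572]
tcp_rot: [3.089, -0.572, 0.0]
wrist_force: [-1.7, 0.9, 0.4]
width: 0.0
grip_force: 0.9
```

```bash
python3 -c "from h import *;status('wrist3')"
```

```text
t 4.3 tcp con mm [-28.3  30.5 157.2] toolx yaw -0.3664 tilt -1.0 F [-1.71  0.88  0.41] w 0.0 q6 1.73
wrist [317.3 249.1] 55.2 ball@.176 [ -0.7  31.  176. ]
scene [271.  291.8] 13.4 ball@.176 [  0.2  31.9 176. ]
top none
```

View pics/wrist3.png

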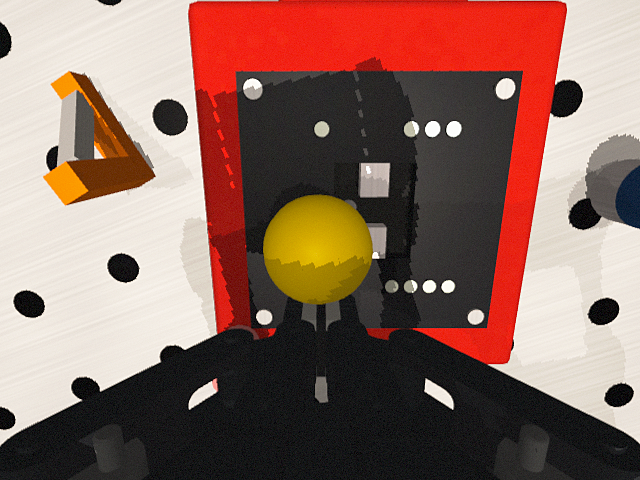

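The ball (317,249) now sits level with the middle of the gate. I'll check the gate's middle in this close view using its screws at (252,89), (506,89), (476,317) and (264,317). At the same time I'll retreat and go over to the ball's left side.

```bash
python3 - <<'E'
from h import *
s=bot.read_state();C=cam('wrist',s)
P=[con(plane(C,c,.1)) for c in((252,89),(506,89),(476,317),(264,317))];print(np.round(P,1),np.mean(P,0))
E
```

```text
[[ 64.8  66.4 100. ]
 [ 64.9 -68.9 100. ]
 [-69.5 -69.  100. ]
 [-69.7  65.7 100. ]] [ -2.37764853  -1.43874751 100.        ]
```

Call:
step_arm --pt "0 -1.5 0 0 0" --pt "0 -2.5 0 0 0" --pt "0 -2.5 0 -4 0" --pt "0 -2.5 0 -7.5 0" --pt "0 -2.5 -3 -7.5 0" --pt "0 0 -6 -7.5 0" --pt "0 2.8 -6 -7.5 0" --pt "0 2.8 -6 -7.5 0" --pt "0 2.8 -6 -7.5 0"

```text
time: 5.35
tool_pos: [0.5722, -0.0364, 0.2318]
tcp_rot: [3.089, -0.572, -0.002]
wrist_force: [0.2, -0.6, 0.6]
width: 0.002
grip_force: 0.0
```

```bash
python3 -c "from h import *;status('wrist4')"
```

```text
t 5.35 tcp con mm [ -1.3  90.4 231.8] toolx yaw -0.3662 tilt -1.0 F [ 0.23 -0.59  0.6 ] w 0.002 q6 1.83
wrist [421.  254.8] 35.2 ball@.176 [ -0.5  29.5 176. ]
scene [270.8 291.7] 13.4 ball@.176 [1.00e-01 3.17e+01 1.76e+02]
top [409.6 222.1] 9.9 ball@.176 [  2.2  30.3 176. ]
```

The ball is within 2 mm of the middle of its lane. I'll descend on its left and push it across.

Call:
step_arm --pt "0 0.1 0 2.5 0" --pt "0 0.1 0 5 0" --pt "0 0.1 0 7.4 0" --pt "0 0.1 0 7.4 0" --pt "0 0.1 1 7.4 0" --pt "0 0.1 1.8 7.4 0" --pt "0 0.1 2.3 7.4 0" --pt "0 0.1 2.8 7.4 0" --pt "0 0.1 3.3 7.4 0" --pt "0 0.1 3.8 7.4 0" --pt "0 0.1 4.3 7.4 0" --pt "0 0.1 4.8 7.4 0" --pt "0 0.1 5.3 7.4 0" --pt "0 0.1 5.8 7.4 0" --pt "0 0.1 5.8 7.4 0"

```text
time: 7.0
tool_pos: [0.5526, -0.0919, 0.158]
tcp_rot: [3.088, -0.573, -0.001]
wrist_force: [0.3, 1.2, 0.8]
width: 0.001
grip_force: 0.8
```

```bash
python3 -c "from h import *;status('wrist5')"
```

```text
t 7.0 tcp con mm [  0.3  31.6 158. ] toolx yaw -0.3669 tilt -1.0 F [0.32 1.18 0.82] w 0.001 q6 1.73
wrist [408.5 324. ] 55.5 ball@.176 [ -3.8  -4.3 176. ]
scene [252.  303.4] 13.1 ball@.176 [ -0.   -0.8 176. ]
top [424.5 236. ] 3.5 ball@.176 [-12.2  -4.9 176. ]
```

Call:
step_arm --pt "0 0 0.5 0 0" --pt "0 0 1 0 0" --pt "0 0 1.5 0 0" --pt "0 0 2 0 0" --pt "0 0 2.4 0 0" --pt "0 0 2.7 0 0" --pt "0 0 2.7 0 0"

```text
time: 7.85
tool_pos: [0.5431, -0.1169, 0.1581]
tcp_rot: [3.089, -0.573, -0.001]
wrist_force: [0.6, 0.5, 1.4]
width: 0.002
grip_force: 0.7
```

```bash
python3 -c "from h import *;status('wrist6')"
```

```text
t 7.85 tcp con mm [  0.4   4.9 158.1] toolx yaw -0.3669 tilt -1.0 F [0.59 0.53 1.42] w 0.002 q6 1.68
wrist [406.9 319.7] 53.9 ball@.176 [ -1.8 -30.3 176. ]
scene [236.  313.9] 13.0 ball@.176 [  0.7 -28.5 176. ]
top [436.5 242. ] 1.5 ball@.176 [-14.6 -29.8 176. ]
```

Call:
step_arm --pt "0 0 0.15 0 0" --pt "0 0 0.3 0 0" --pt "0 0 0.3 0 0"

```text
time: 8.3
tool_pos: [0.5422, -0.1191, 0.158]
tcp_rot: [-3.089, 0.572, 0.001]
wrist_force: [0.4, 1.7, -1.5]
width: -0.002
grip_force: 1.1
```

```bash
python3 -c "from h import *;status('wrist7')"
```

```text
t 8.3 tcp con mm [  0.3   2.5 158. ] toolx yaw -0.3664 tilt -1.0 F [ 0.41  1.67 -1.49] w -0.002 q6 1.68
wrist [406.7 318.2] 54.0 ball@.176 [ -1.1 -32.5 176. ]
scene [235.  315.5] 13.2 ball@.176 [  2. -31. 176.]
top [437.5 242.5] 0.7 ball@.176 [-14.8 -31.9 176. ]
```

Call:
step_arm --pt "0 0 0.1 0 0" --pt "0 0 0.2 0 0" --pt "0 0 0.2 0 0"

```text
time: 8.75
tool_pos: [0.5414, -0.121, 0.158]
tcp_rot: [-3.089, 0.572, 0.001]
wrist_force: [1.0, 2.5, -1.6]
width: -0.005
grip_force: 1.1
```

```bash
python3 -c "from h import *;status('wrist8')"
```

```text
t 8.75 tcp con mm [  0.3   0.4 158. ] toolx yaw -0.3664 tilt -1.0 F [ 1.04  2.5  -1.65] w -0.005 q6 1.67
wrist [405.5 319. ] 53.8 ball@.176 [ -1.5 -34.1 176. ]
scene [233.6 316.8] 12.8 ball@.176 [  2.6 -33.7 176. ]
top [439.  242.5] 0.5 ball@.176 [-13.7 -34.5 176. ]
```

View pics/wrist8.png

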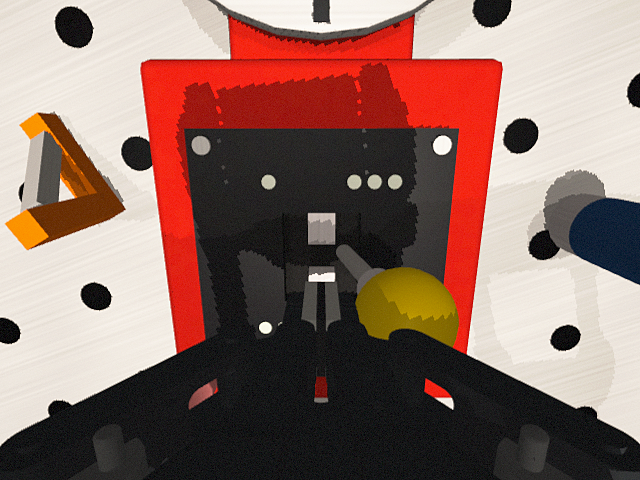

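The ball (407,318) is now in the right-hand lane, with the stick clear to the right of the tongues. Next I'll retreat, go behind it and push it forward.

Call:
step_arm --pt "0 0 -1.5 0 0" --pt "0 0 -2.5 0 0" --pt "0 0 -2.5 -4 0" --pt "0 0 -2.5 -7.5 0" --pt "0 -3 -2.5 -7.5 0" --pt "0 -5.5 0 -7.5 0" --pt "0 -5.5 3.4 -7.5 0" --pt "0 -5.5 3.4 -7.5 0" --pt "0 -5.5 3.4 -7.5 0"

```text
time: 9.8
tool_pos: [0.4785, -0.133, 0.2338]
tcp_rot: [-3.089, 0.574, -0.002]
wrist_force: [0.2, -0.4, 0.2]
width: 0.002
grip_force: 0.0
```

```bash
python3 -c "from h import *;status('wrist9')"
```

```text
t 9.8 tcp con mm [-54.2 -33.4 233.8] toolx yaw -0.3674 tilt -1.0 F [ 0.25 -0.36  0.16] w 0.002 q6 1.62
wrist [318.2 162.7] 36.8 ball@.176 [  0.6 -32.7 176. ]
scene [233.7 314.8] 13.7 ball@.176 [  0. -32. 176.]
top [438.7 231.3] 8.2 ball@.176 [  6.  -26.7 176. ]
```

Call:
step_arm --pt "0 0 0 2.5 0" --pt "0 0 0 5 0" --pt "0 0 0 7.7 0" --pt "0 0 0 7.7 0" --pt "0 1 0 7.7 0" --pt "0 1.8 0 7.7 0" --pt "0 2.3 0 7.7 0" --pt "0 2.8 0 7.7 0" --pt "0 3.3 0 7.7 0" --pt "0 3.8 0 7.7 0" --pt "0 4.3 0 7.7 0" --pt "0 4.8 0 7.7 0" --pt "0 5.3 0 7.7 0" --pt "0 5.8 0 7.7 0" --pt "0 5.8 0 7.7 0"

```text
time: 11.45
tool_pos: [0.5327, -0.1539, 0.1558]
tcp_rot: [-3.089, 0.572, 0.001]
wrist_force: [-1.4, 1.1, -0.1]
width: -0.002
grip_force: 0.7
```

```bash
python3 -c "from h import *;status('wrist10')"
```

```text
t 11.45 tcp con mm [  3.9 -33.4 155.8] toolx yaw -0.3664 tilt -1.0 F [-1.39  1.07 -0.08] w -0.002 q6 1.61
wrist [314.5 247.2] 54.3 ball@.176 [ 32.7 -31.8 176. ]
scene [246.3 332.9] 13.7 ball@.176 [ 34.  -31.5 176. ]
top none
```

Call:
step_arm --pt "0 0.2 0 0 0" --pt "0 0.4 0 0 0" --pt "0 0.6 0 0 0" --pt "0 0.6 0 0 0"

```text
time: 12.0
tool_pos: [0.5378, -0.156, 0.156]
tcp_rot: [-3.089, 0.572, 0.001]
wrist_force: [-1.9, 2.1, -2.7]
width: 0.0
grip_force: 1.2
```

```bash
python3 -c "from h import *;status('wrist11')"
```

```text
t 12.0 tcp con mm [  9.4 -33.5 156. ] toolx yaw -0.3663 tilt -1.0 F [-1.91  2.06 -2.69] w 0.0 q6 1.61
wrist [313.7 247.2] 53.7 ball@.176 [ 38.2 -31.6 176. ]
scene [248.  335.6] 14.0 ball@.176 [ 38.9 -31.7 176. ]
top none
```

Call:
step_arm --pt "0 0.1 0 0 0" --pt "0 0.2 0 0 0" --pt "0 0.2 0 0 0"

```text
time: 12.45
tool_pos: [0.5398, -0.1568, 0.1563]
tcp_rot: [3.089, -0.572, 0.0]
wrist_force: [-3.3, 1.1, -0.8]
width: -0.003
grip_force: 1.2
```

```bash
python3 -c "from h import *;status('wrist12')"
```

```text
t 12.45 tcp con mm [ 11.7 -33.6 156.3] toolx yaw -0.3664 tilt -1.0 F [-3.31  1.11 -0.8 ] w -0.003 q6 1.61
wrist [313.4 246.5] 53.3 ball@.176 [ 40.6 -31.5 176. ]
scene [249.3 337.3] 13.8 ball@.176 [ 42.  -31.5 176. ]
top none
```

Call:
step_arm --pt "0 0.1 0 0 0" --pt "0 0.1 0 0 0"

```text
time: 12.8
tool_pos: [0.5405, -0.157, 0.1562]
tcp_rot: [-3.089, 0.572, 0.001]
wrist_force: [-3.7, -0.1, -1.5]
width: -0.002
grip_force: 1.6
```

Call:
step_arm --pt "0 0.1 0 0 0" --pt "0 0.1 0 0 0"

```text
time: 13.0
tool_pos: [0.5413, -0.1573, 0.1561]
tcp_rot: [-3.089, 0.572, 0.002]
wrist_force: [-3.2, 2.1, -1.4]
width: -0.001
grip_force: 2.0
```

```bash
python3 -c "from h import *;status('wrist13')"
```

```text
t 13.0 tcp con mm [ 13.2 -33.5 156.1] toolx yaw -0.3664 tilt -1.0 F [-3.22  2.12 -1.35] w -0.001 q6 1.61
wrist [313.3 248.4] 53.3 ball@.176 [ 41.4 -31.4 176. ]
scene [249.5 337.5] 13.7 ball@.176 [ 42.5 -31.4 176. ]
top none
```

Call:
step_arm --pt "0 0.1 0 0 0" --pt "0 0.2 0 0 0" --pt "0 0.2 0 0 0" --pt "0 0.2 0 0 0"

```text
time: 13.55
tool_pos: [0.5428, -0.1578, 0.1559]
tcp_rot: [-3.089, 0.572, 0.003]
wrist_force: [-4.3, 1.9, -1.5]
width: -0.003
grip_force: 2.9
```

```bash
python3 -c "from h import *;status('wrist14')"
```

```text
t 13.55 tcp con mm [ 14.8 -33.5 155.9] toolx yaw -0.3663 tilt -1.0 F [-4.32  1.95 -1.48] w -0.003 q6 1.61
wrist [313.3 250.5] 53.2 ball@.176 [ 42.3 -31.4 176. ]
scene [250. 338.] 13.6 ball@.176 [ 43.5 -31.2 176. ]
top none
```

Call:
step_arm --pt "0 0.1 0 0 0" --pt "0 0.2 0 0 0" --pt "0 0.2 0 0 0"

```text
time: 14.0
tool_pos: [0.5441, -0.1583, 0.1556]
tcp_rot: [-3.088, 0.572, 0.005]
wrist_force: [-7.5, 3.3, -1.5]
width: 0.001
grip_force: 3.6
```

```bash
python3 -c "from h import *;status('wrist15')"
```

```text
t 14.0 tcp con mm [ 16.1 -33.5 155.6] toolx yaw -0.3663 tilt -1.0 F [-7.49  3.27 -1.47] w 0.001 q6 1.61
wrist [313.2 252.4] 53.2 ball@.176 [ 43.1 -31.3 176. ]
scene [250.5 338.5] 13.7 ball@.176 [ 44.5 -31.  176. ]
top none
```

The force has risen to 8 N with the ball barely moving, so the stick is against its stop. I'll withdraw.

Call:
step_arm --pt "0 -0.5 0 0 0" --pt "0 -1.5 0 0 0" --pt "0 -3.5 0 0 0" --pt "0 -4.5 0 -3 0" --pt "0 -5 0 -7 0" --pt "0 -7 0 -11 0" --pt "0 -10 0 -13 0" --pt "0 -13 0 -13 0" --pt "0 -13 0 -13 0" --pt "0 -13 0 -13 0"

```text
time: 15.15
tool_pos: [0.4248, -0.1126, 0.2877]
tcp_rot: [3.088, -0.572, 0.008]
wrist_force: [-0.2, 0.3, 0.4]
width: 0.0
grip_force: 0.0
```

```bash
python3 -c "from h import *;status('wrist16')
p,d=bot.read_camera('scene');cv2.imwrite('pics/scene16.png',p[:,:,::-1])
a=yellow(p)[0];p,d=bot.read_camera('top');b=yellow(p)[0];x,e=cross(ray(cam('scene'),a),ray(cam('top'),b));print(con(x),e,b)"
```

```text
t 15.15 tcp con mm [-111.6  -33.5  287.7] toolx yaw -0.3663 tilt -1.0 F [-0.2   0.3   0.42] w 0.0 q6 1.62
wrist [316.5   7.7] 31.5 ball@.176 [ 37.8 -31.4 176. ]
scene [249.6 337.6] 13.8 ball@.176 [ 42.6 -31.4 176. ]
top [447.3 214.3] 10.4 ball@.176 [ 42.5 -30.7 176. ]
[ 41.78665169 -30.85902175 173.25169356] 0.0005492406552044787 (446.7758483886719, 214.77586364746094)
```

View pics/scene16.png

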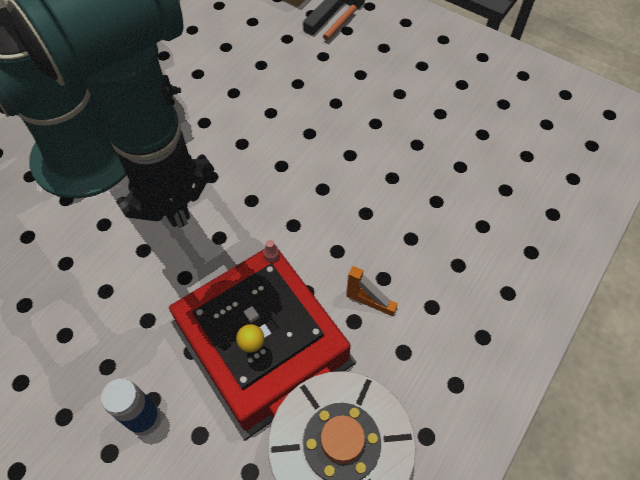

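View pics/wrist16.png

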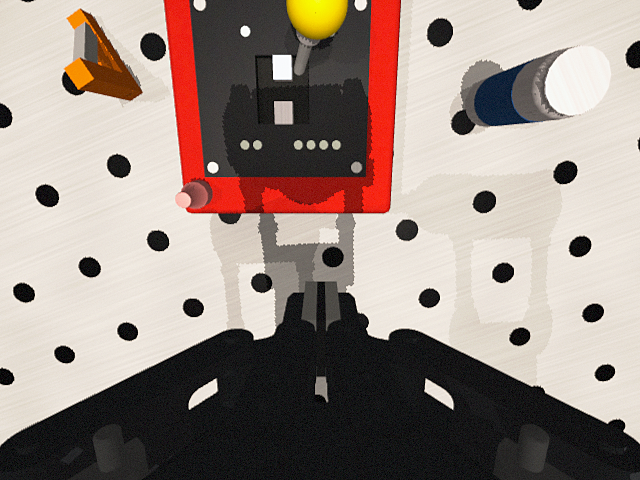

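The scene view shows the ball at (250,338), forward in the right-hand lane. It measures 41.8 mm forward, and fully home is 41 mm. The nozzle (270,250), the spray can (130,405) and the square (370,290) haven't moved, and the robot is clear.

```bash
python3 -c "from workcell import bot;print(bot.finish_job())"
```

```text
the job is handed in; nothing more can be done
None
```

The gearstick is fully home in third gear, with the ball measured 41.8 mm forward in the right-hand lane; the nozzle, spray can and square were not moved, the robot is clear, and the job was handed in at about 15 s.

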